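# Stow the setting master, then hold a V-block home in the squareness gauge

## Task

The small squareness gauge has just been zeroed and its square steel setting master still stands on its plate: put the master back, upright, into the square pocket of the wooden nest and let go of it. Then check the V-block: stand it on the gauge plate groove upward, press its long side flat against the low fence and at the same time its end against the nose pin, so that the indicator's plunger is pushed in, without ramming it and leaving the other things where they stand. The job finishes while you are still holding the block pressed lightly against both stops, so that the dial can be read: do not let go.

Things in the scene. Friction and masses are not known exactly. Their poses are not given: they have to be found in the camera images.
- gauge: Squareness gauge, fixed to the bench: oiled steel plate (friction about 0.15) 170 (x) x 120 (y) mm, top 16 mm above the bench. Origin: centre of the underside, z up; x points from its open near end to the nose and dial, y to the fence's side. The nose stops motion to +x at x = +10.5 mm, the fence motion to +y at y = +16 mm. A V-block home has its centre at x = -12, y = 0 mm.
- dial (a point): Centre of the dial indicator's face, looking up, 45 mm across, 50 mm above the bench, 42 mm behind the nose's contact line (gauge x = +52.5, y = 0 mm); its stem runs forward to gauge x = +20 mm. Keep off it.
- fence: Low straight steel fence on the gauge plate, 62 mm long (gauge x = -55 to +7 mm), 14 mm wide, 8 mm high above the plate. Its face, at gauge y = +16 mm, looks to -y. Origin: centre of its underside, 7 mm behind the face.
- nose: Upright round steel pin, 12 mm diameter, 15 mm high above the plate, the end stop. Origin: centre of its foot, on the pin's axis, so that the contact line lies 6 mm toward gauge -x from it.
- corner (a point): Point on the plate's top surface where the line of the fence face and the line of the nose's contact meet (gauge x = +10.5, y = +16 mm, 16 mm above the bench); axes as the gauge's.
- plunger (a joint): Spring plunger of the dial indicator, directly above the nose, 38 mm above the bench (22 mm above the plate), 6 mm ball tip. 0 = out: the tip stands 2.5 mm proud of the nose; it grows (m) as it is pushed toward gauge +x and reads about 0.0025 when a block's end touches the nose. Its spring pushes back with 1 to 1.7 N.
- master: Setting master: plain ground steel block with a square foot 30 x 30 mm, 46 mm tall, 0.32 kg, standing on the gauge plate beside the fence and 5 to 15 mm short of the plunger. Origin: centre of its underside; z up; x and y square to its sides.
- nest: Hardwood nest block, fixed to the bench, 140 (its x) x 70 (its y) x 22 mm high, with a square and a round pocket, both 15 mm deep (floors 7 mm above the bench). Origin: centre of the underside. In the round pocket (x = +40 mm) stands a guide bushing.
- nest_hole0 (a point): Centre of the mouth of the nest's square pocket, 22 mm above the bench, 36 mm from the nest's centre toward its -x. The pocket is 36 x 36 mm with chamfered edges, sides parallel to the nest's x and y, 15 mm deep; the master stands in it with 3 mm of play on each side and 31 mm of it above the block.
- v_block: Small steel V-block, 45 mm long (its x) x 32 mm wide (its y) x 30 mm high, about 0.4 kg, a V groove in its top; starts on the bench, groove up. Origin: centre of its underside. Grasp it across its 32 mm width, fingertips 10 mm or more above its foot so that they pass over the 8 mm fence; the two ends are interchangeable.
- bushing_1: Guide bushing, 32 mm diameter, 52 mm tall, standing loose in the nest's round pocket, top 59 mm above the bench; not to be knocked out of place. Origin: centre of its underside.
- loupe: Black eye loupe, 34 mm diameter, 30 mm high, a bystander behind and to the right of the gauge. Origin: centre of its underside.
- marker: Marker pen, 117 mm long (its y), 12 mm thick, a bystander lying in front of the gauge. Origin: centre of its underside.

How it is judged:
By the outcome, as a careful person would: the job done as asked, in the order asked, and still so for the second after the job is handed in, while the arm keeps its last pose, push and grip.
It also fails if it takes over 64 s, if anything falls off the work surface, if the arm or the gripper's body presses on something with over 40 N, if the wrist force passes 120 N, or if a joint passes its speed limit or range.

## Robot

A 6-joint arm with a two-finger parallel gripper is mounted at the origin on a cart in front of the work surface, level with it; the furniture and walls round the work are solid. World frame = base frame: x ahead of the robot, y to its left, z up, the work surface at z = 0. Lengths are in mm, angles in rad, forces in N, time in s.
With the tool pointing down it reaches from about 325 to 900 mm from the base axis. Payload 6.1 kg.
Tool frame: the origin (TCP) lies between the finger pads; the fingertips stand 14 mm ahead of it and the grasp point (between the pads) lies 5 mm behind it; y points along the fingers, x is the direction in which the jaws open and shut, and the axes are right-handed (so a half turn about y gives the same grasp; the last joint's range is limited). The gripper opens to 85 mm and grips with 20 to 120 N. Pads are 22 mm wide; open, the fingers measure 114 mm over their backs; the gripper's body (76 mm by 85 mm) begins 54 mm behind the grasp point. The pads swing forward as they close: fully open they stand 13 mm farther back than shut.
Start: joints at [-1.373, 0.22, 1.526, -0, 1.395, -0.126], TCP at [198.85, -592.515, 245.3] pointing down, gripper open.
Joint ranges: [-2.98, 2.98], [-0.91, 2.08], [0.09, 2.57], [-1.24, 4.39], [0.2, 2.65], [-2.68, 2.68]. Speed limits (rad/s): [2.57, 2.57, 3.01, 3.14, 3.14, 3.14].

## Interface

Orientations are given as a 3x3 rotation matrix whose columns are the frame's x, y, z axes.
In Python, from rig import env gives the robot as it stands.
- The arm moves only by the tool carry_out, never from a script. Its argument "rows" is a list of rows, each a list of 7 numbers: the shift along the tool's x, y, z in mm, then the turn, a rotation vector about the tool's x, y, z in degrees, then the finger opening in mm, from 0 to 85.4. A call has 1 to 8 rows; each row is the pose to reach, as a shift and turn from the pose commanded when the call began, along the tool's axes at that moment; what a row does not reach only later rows make up. A row lasts 1/10 s, in which the tool goes at most 50 mm and 8.59 degrees, less where a joint would pass 70% of its speed; a pose out of reach is approached as far as the arm can. A call with a gripper value outside its range is refused whole. The fingers move at their own pace and stop on an object; "force" is the grip in N (left out, the last holds). Time passes only in rows, so rows that repeat a pose let the fingers close. It gives the time, the measured TCP pose, the force and the opening at its end, in the units of the state.
- env.state(): the state, without advancing time (a new reading comes with each control period).
- env.get_image(name): name is "scene" or "top" or "wrist"; returns the picture (480x640x3 uint8, blue, green, red); there is no depth.
- env.camera_info(name): a dict with "intrinsics" (3x3 intrinsics, pixels), "xyz" and "attitude" of the camera in the world; the wrist camera has in their place "mount" (4x4, takes a point from camera to tool coordinates, whose origin is the TCP and whose axes are the tool frame's). Camera axes: x right, y down, z forward; pixel columns grow to the right and rows downward; lengths in mm; the calibration is good to about 2 mm. A picture is of the moment at which its call begins: read the wrist's pose just before it. camera_info takes no time and is no camera call.
- env.finish_job(): hands the job in, once; it reports no verdict.
The state is a dict: "time_s": time; "joint_positions": joint angles; "dq": joint speeds; "joint_torque": joint torques, N m; "ee_pos": TCP position; "tcp_rot": TCP orientation; "force": force on the tool from outside, world axes, zero at the start; "moment": the same for the moment, N m; "gripper_width": finger opening in mm.
Only numpy, scipy, OpenCV 4.12 (cv2) and the standard library are available. Lean on these libraries where they do the work, as an engineer would, in place of code of your own. Each camera call takes 0.05 s, during which the arm holds its last target. There are 200 camera calls.

## Working session

There is one attempt and no reset: what is moved stays moved. The work goes in short steps, Python scripts to look and compute and a tool call to move; the robot and the scene stay as the last step left them, time stands still between calls to the robot, and variables do not carry over. Pictures are saved under pics/ and viewed, about 8 in all and at most 12, crops included, and the job is handed in when it is done.

Besides the shell and the picture viewer there is one more tool, called after "Call:" by a JSON object that holds its "name" and its "arguments", one argument or row to a line. carry_out: Moves the arm, as the interface text tells. Its arguments: {"type":"object","properties":{"rows":{"type":"array","items":{"type":"array","items":{"type":"number"}}},"force":{"type":"number"}},"required":["rows"]}

```bash
mkdir -p pics; ls
python3 - <<'E'
from rig import env
import cv2
for n in ("scene","top"):
    cv2.imwrite(f"pics/{n}0.png",env.get_image(n))
    print(n,env.camera_info(n))
print(env.camera_info("wrist")); print(env.state())
E
```

```text
pics
scene {'intrinsics': array([[581.85792628,   0.        , 316.6619053 ],
       [  0.        , 581.85792628, 234.37263992],
       [  0.        ,   0.        ,   1.        ]]), 'xyz': array([ 119.62065942,  685.27575777, 1118.68813339]), 'attitude': array([[-0.84114462, -0.41828472,  0.3428026 ],
       [-0.54080459,  0.65346967, -0.52962986],
       [-0.00247502, -0.63088452, -0.77587279]])}
top {'intrinsics': array([[617.30525661,   0.        , 317.12118256],
       [  0.        , 617.30525661, 246.8534258 ],
       [  0.        ,   0.        ,   1.        ]]), 'xyz': array([ 507.70405362,  -37.02750015, 1311.51505996]), 'attitude': array([[-0.02256562, -0.99806111,  0.05800693],
       [-0.99960131,  0.02350929,  0.01563756],
       [-0.01697094, -0.05763094, -0.9981937 ]])}
{'intrinsics': array([[412.10571093,   0.        , 323.01417611],
       [  0.        , 412.10571093, 249.8023301 ],
       [  0.        ,   0.        ,   1.        ]]), 'mount': array([[ 9.99999534e-01,  1.68494746e-04, -9.50549998e-04,
         6.28978138e-01],
       [ 9.59753551e-04, -2.79566579e-01,  
[... 305 characters left out ...]
,  1.96068165e-05,
        1.39468927e+00, -1.26119362e-01]), 'dq': array([ 0.00151354, -0.00084416, -0.00314778,  0.00046933, -0.00072238,
       -0.00029108]), 'joint_torque': array([ 8.32573951e-04, -4.98241818e+01, -3.90546620e+01, -1.28852307e-04,
        5.67828320e-03,  9.95272899e-06]), 'ee_pos': array([ 198.76005839, -592.00067371,  244.27462584]), 'tcp_rot': array([[ 3.18193220e-01, -3.34112694e-04,  9.48025824e-01],
       [-9.48024211e-01,  1.76613433e-03,  3.18193301e-01],
       [-1.78065338e-03, -9.99998385e-01,  2.45225048e-04]]), 'force': array([ 0.69728339,  1.21946284, -0.80384348]), 'moment': array([0.03143907, 0.06320125, 0.00959858]), 'gripper_width': 85.35174678975606}
```

View pics/top0.png

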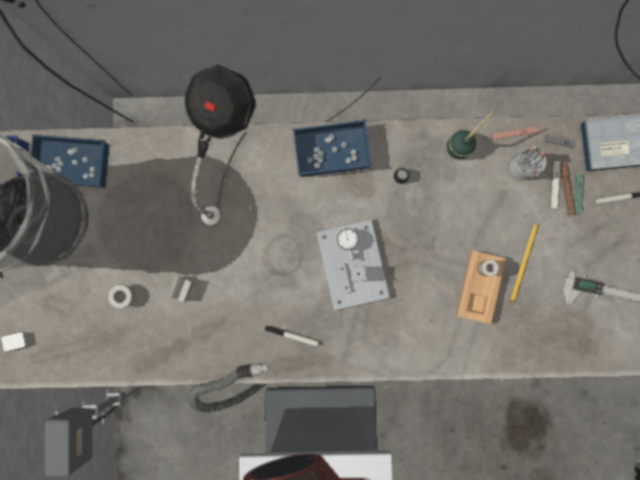

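View pics/scene0.png

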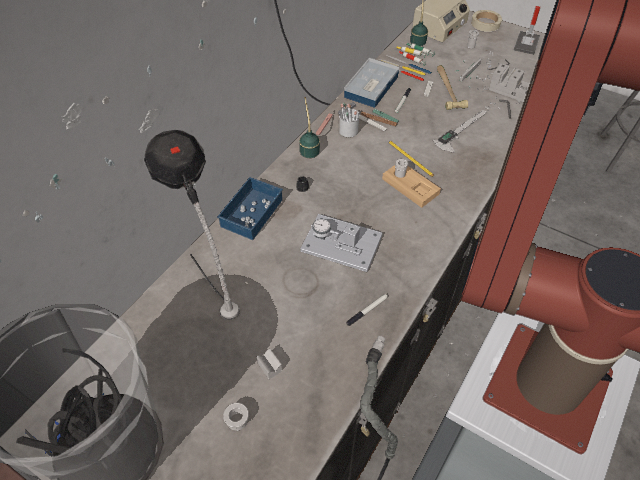

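```bash
cat > h.py <<'E'
import numpy as np, cv2
from rig import env
def ray(name,uv,st=None):
    c=env.camera_info(name);K=c["intrinsics"]
    d=np.linalg.inv(K)@[uv[0],uv[1],1]
    if name=="wrist":
        T=c["mount"];R=st["tcp_rot"]
        return st["ee_pos"]+R@T[:3,3], R@T[:3,:3]@d
    return c["xyz"],c["attitude"]@d
def pt(name,uv,z,st=None):
    o,d=ray(name,uv,st); return (o+d*(z-o[2])/d[2])
def proj(name,P,st=None):
    c=env.camera_info(name)
    if name=="wrist":
        T=c["mount"];R=st["tcp_rot"]@T[:3,:3];o=st["ee_pos"]+st["tcp_rot"]@T[:3,3]
    else: R=c["attitude"];o=c["xyz"]
    q=c["intrinsics"]@(R.T@(np.asarray(P,float)-o)); return q[:2]/q[2]
def rel(target_xyz, yaw, st):
    """shift (mm) & turn (deg) in tool axes to reach TCP target, tool down, tool x at world angle yaw (deg)"""
    a=np.radians(yaw); x=np.array([np.cos(a),np.sin(a),0]); y=np.array([0,0,-1.]); z=np.cross(x,y)
    R=np.stack([x,y,z],1); R0=st["tcp_rot"]
    rv=cv2.Rodrigues(R0.T@R)[0].ravel()*180/np.pi
    return np.round(R0.T@(np.asarray(target_xyz)-st["ee_pos"]),1), np.round(rv,2)
E
python3 - <<'E'
from h import *
im=cv2.imread("pics/top0.png")
out=np.zeros((600,800,3),np.uint8)
def put(x0,y0,x1,y1,s,ox,oy):
    c=cv2.resize(im[y0:y1,x0:x1],None,fx=s,fy=s,interpolation=cv2.INTER_CUBIC)
    out[oy:oy+c.shape[0],ox:ox+c.shape[1]]=c
put(310,215,400,315,5,0,0)      # 450x500
put(455,248,510,328,5,460,0)    # 275x400
put(165,270,205,306,5,460,410)   #200x180
cv2.imwrite("pics/c1.png",out)
for n,uv,z in(("gauge",(352,264),16),("dial",(347,239),50),("nest",(482,287),22),("v",(183,289),30)): print(n,pt("top",uv,z).round())
E
```

```text
gauge [545. -89.  16.]
dial [596. -79.  50.]
nest [ 491. -357.   22.]
v [501. 264.  30.]
```

View pics/c1.png

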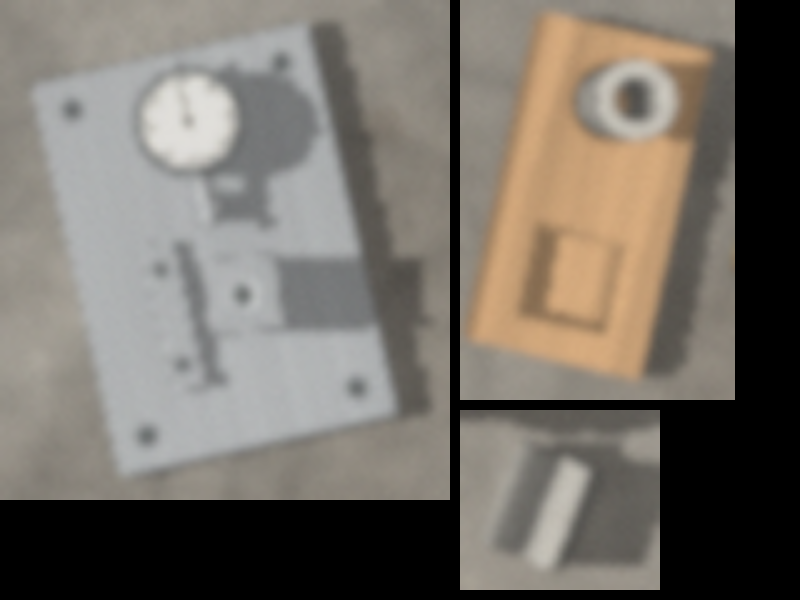

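Run:
```python
from h import *
g=np.array([pt("top",(310+x/5,215+y/5),16)[:2] for x,y in((33,85),(312,22),(400,412),(122,475))])
c=g.mean(0); ax=((g[0]+g[1])-(g[2]+g[3]))/2; print("gauge",c.round(1),"sizes",np.linalg.norm(ax).round(1),np.linalg.norm(g[0]-g[1]).round(1)); a=np.degrees(np.arctan2(ax[1],ax[0]))
r=(g[0]+g[3]-g[1]-g[2]); print("yaw x",a,"from y",np.degrees(np.arctan2(r[1],r[0]))-90)
n=np.array([pt("top",(455+(x-460)/5,248+y/5),22)[:2] for x,y in((540,10),(715,50),(640,380),(470,340))])
ax=((n[0]+n[1])-(n[2]+n[3]))/2;print("nest",n.mean(0).round(1),np.linalg.norm(ax),np.linalg.norm(n[0]-n[1]),np.degrees(np.arctan2(ax[1],ax[0])))
print("hole",(n.mean(0)-36*ax/np.linalg.norm(ax)).round(1), np.mean([pt("top",(455+(x-460)/5,248+y/5),22) for x,y in((540,227),(622,240),(608,330),(522,318))],0).round(1))
print("master",pt("top",(310+242/5,215+295/5),62).round(1))
v=np.array([pt("top",(165+(x-460)/5,270+(y-410)/5),30)[:2] for x,y in((532,445),(592,462),(548,570),(495,550))])
ax=((v[0]+v[1])-(v[2]+v[3]))/2;print("v",v.mean(0).round(1),np.linalg.norm(ax),np.linalg.norm(v[0]-v[1]),np.degrees(np.arctan2(ax[1],ax[0])))
```

```text
gauge [544.  -91.8] sizes 167.6 120.4
yaw x 11.296002441738192 from y 11.427336748424139
nest [ 491.4 -355.6] 140.41283715919835 74.1661289036161 -14.487290113292069
hole [ 456.5 -346.6] [ 456.7 -346.7   22. ]
master [523.4 -99.6  62. ]
v [500.4 267.3] 47.114936841172714 26.129012766666566 -21.591611066001622
```

Run:
```python
from h import *
print(rel((523,-100,180),-78.7,env.state()))
```

```text
(array([-363.1,   65. ,  463.9]), array([-0.01,  7.25, -0.1 ]))
```

Call:
{"name": "carry_out", "arguments": {
  "rows": [
    [-363,65,464,0,7.25,-0.1,85],
    [-363,65,464,0,7.25,-0.1,85],
    [-363,65,464,0,7.25,-0.1,85],
    [-363,65,464,0,7.25,-0.1,85],
    [-363,65,464,0,7.25,-0.1,85],
    [-363,65,464,0,7.25,-0.1,85],
    [-363,65,464,0,7.25,-0.1,85],
    [-363,65,464,0,7.25,-0.1,85]
  ]
}}

```text
time_s: 0.9
ee_pos: [418.3, -258.6, 201.0]
tcp_rot: [[0.196, 0.0, 0.981], [-0.981, -0.002, 0.196], [0.002, -1.0, 0.0]]
force: [0.7, -0.4, -0.6]
gripper_width: 85.0
```

Run:
```python
from h import *
s=env.state();print(s["ee_pos"],s["joint_positions"]);print(rel((523,-100,180),-78.7,s))
```

```text
[ 418.31293448 -258.64004829  201.01544629] [-7.13656412e-01 -6.58890313e-02  1.91506941e+00 -9.64011198e-04
  1.29108131e+00  6.60423200e-01]
(array([-135.1,   20.8,  133.7]), array([-0.  , -0.01,  0.09]))
```

Call:
{"name": "carry_out", "arguments": {
  "rows": [
    [-135,21,134,0,0,0,85],
    [-135,21,134,0,0,0,85],
    [-135,21,134,0,0,0,85],
    [-135,21,134,0,0,0,85],
    [-135,21,134,0,0,0,85],
    [-135,21,134,0,0,0,85]
  ]
}}

```text
time_s: 1.5
ee_pos: [522.6, -100.9, 179.5]
tcp_rot: [[0.199, -0.001, 0.98], [-0.98, -0.002, 0.199], [0.001, -1.0, -0.001]]
force: [-0.3, 0.2, -0.7]
gripper_width: 85.0
```

Run:
```python
from h import *
s=env.state();print(s["ee_pos"],s["tcp_rot"]);im=env.get_image("wrist");cv2.imwrite("pics/w1.png",im)
```

```text
[ 522.6046528  -100.94616789  179.52492464] [[ 0.198592   -0.00102794  0.98008171]
 [-0.98008138 -0.0015439   0.19859031]
 [ 0.00130901 -0.99999828 -0.00131407]]
```

View pics/w1.png

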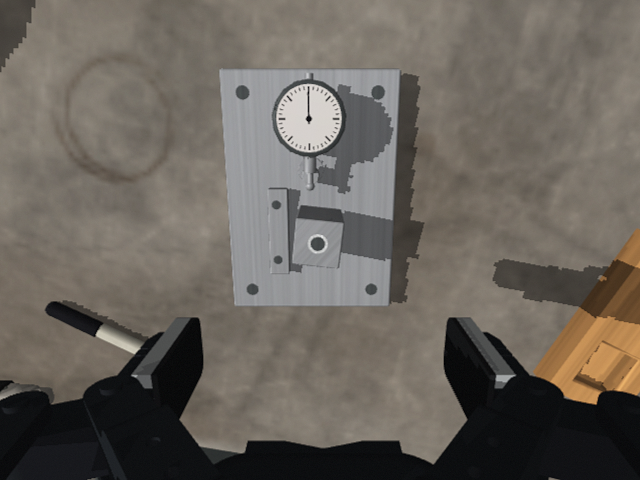

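Run:
```python
from h import *
s=env.state()
def rect(P,z):
    q=np.array([pt("wrist",p,z,s)[:2] for p in P]); ax=(q[0]+q[1]-q[2]-q[3])/2; ay=(q[0]+q[3]-q[1]-q[2])/2
    print(q.mean(0).round(1),np.linalg.norm(ax).round(1),np.linalg.norm(ay).round(1),np.degrees(np.arctan2(ax[1],ax[0])).round(1),np.degrees(np.arctan2(ay[1],ay[0])).round(1)-90)
    return q.mean(0)
rect([(220,69),(400,70),(390,305),(235,305)],16)
rect([(298,217),(343,221),(338,269),(292,264)],62)
print("dial",pt("wrist",(309,118),50,s))
rect([(268,188),(287,188),(290,272),(270,272.5)],24)
im=cv2.imread("pics/w1.png")[140:320,220:420]
cv2.imwrite("pics/w1c.png",cv2.resize(im,None,fx=4,fy=4)[:600])
```

```text
[545.6 -89.4] 167.4 118.7 11.5 11.200000000000003
[525.3 -98.5] 30.7 28.4 4.8 5.5
dial [597.15132888 -78.91503863  50.        ]
[518.1 -71.3] 61.5 13.9 11.3 12.099999999999994
```

View pics/w1c.png

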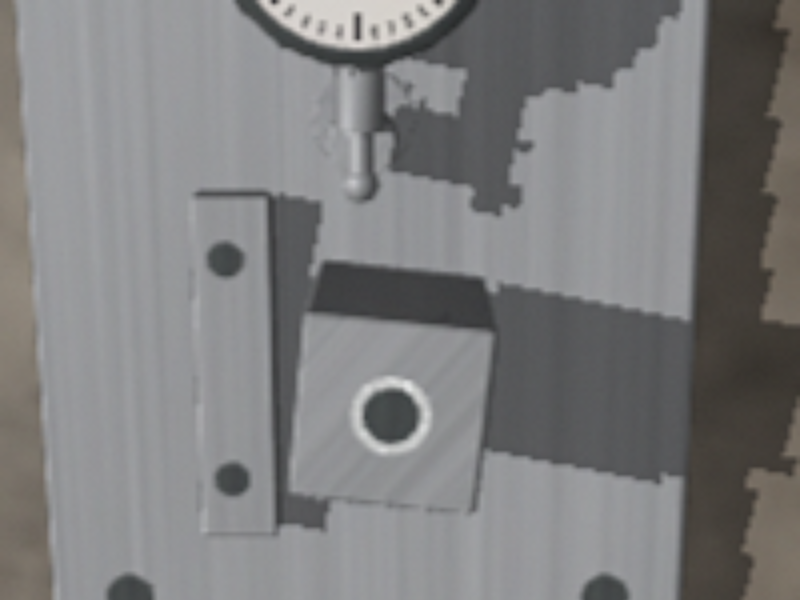

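Run:
```python
from h import *
print(rel((525.2,-98.4,50),-85,env.state()))
```

```text
(array([ -3.1, 129.8,   3.6]), array([0.05, 6.36, 0.09]))
```

Call:
{"name": "carry_out", "arguments": {
  "rows": [
    [-3,30,3.6,0,6.36,0,60],
    [-3,70,3.6,0,6.36,0,60],
    [-3,100,3.6,0,6.36,0,60],
    [-3,120,3.6,0,6.36,0,60],
    [-3,129,3.6,0,6.36,0,60],
    [-3,129,3.6,0,6.36,0,60]
  ]
}}

```text
time_s: 2.15
ee_pos: [524.5, -99.4, 50.2]
tcp_rot: [[0.084, -0.002, 0.996], [-0.996, -0.001, 0.084], [0.001, -1.0, -0.002]]
force: [-0.4, -0.5, -0.2]
gripper_width: 59.8
```

Call:
{"name": "carry_out", "arguments": {
  "rows": [
    [0,0,0,0,0,0,20],
    [0,0,0,0,0,0,20],
    [0,0,0,0,0,0,20],
    [0,0,0,0,0,0,20],
    [0,0,0,0,0,0,20],
    [0,0,0,0,0,0,20],
    [0,0,0,0,0,0,20],
    [0,0,0,0,0,0,20]
  ],
  "force": 50
}}

```text
time_s: 2.95
ee_pos: [527.2, -99.3, 53.1]
tcp_rot: [[0.086, 0.004, 0.996], [-0.996, -0.003, 0.086], [0.004, -1.0, 0.003]]
force: [0.3, -1.5, 6.8]
gripper_width: 29.0
```

Call:
{"name": "carry_out", "arguments": {
  "rows": [
    [0,0,0,0,0,0,20],
    [0,-10,0,0,0,0,20],
    [0,-20,0,0,0,0,20],
    [0,-30,0,0,0,0,20],
    [0,-30,0,0,0,0,20],
    [0,-30,0,0,0,0,20]
  ]
}}

```text
time_s: 3.55
ee_pos: [525.9, -98.5, 81.6]
tcp_rot: [[0.086, 0.001, 0.996], [-0.996, -0.002, 0.086], [0.002, -1.0, 0.001]]
force: [-0.3, 0.6, -2.6]
gripper_width: 29.2
```

Run:
```python
from h import *
s=env.state();print(s["ee_pos"],s["tcp_rot"],s["force"],s["gripper_width"]);im=env.get_image("wrist");cv2.imwrite("pics/w2.png",im)
```

```text
[525.86769348 -98.54726333  81.59046292] [[ 8.62109461e-02  1.12748332e-03  9.96276268e-01]
 [-9.96274921e-01 -1.89846671e-03  8.62129780e-02]
 [ 1.98860102e-03 -9.99997562e-01  9.59614747e-04]] [-0.25210045  0.62127328 -2.60108977] 29.160364078215004
```

View pics/w2.png

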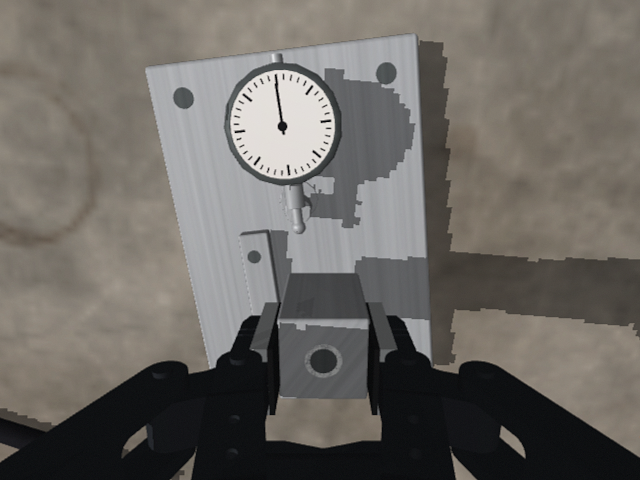

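Run:
```python
from h import *
s=env.state();R=s["tcp_rot"]
P=pt("wrist",(323,361.5),s["ee_pos"][2]+8.9,s); print("master ctr tool", (R.T@(P-s["ee_pos"])).round(1))
for p in((280,320.5),(368,318),(367,398),(280,397)): print((R.T@(pt("wrist",p,s["ee_pos"][2]+8.9,s)-s["ee_pos"])).round(1))
print(rel((456.6,-346.7,125),-104.5,s))
```

```text
master ctr tool [ 0.4 -8.9 -1.9]
[-13.3  -8.9  12.9]
[14.8 -8.9 13.7]
[ 15.3  -8.9 -15.9]
[-14.1  -8.9 -15.5]
(array([241.5, -43.5, -90. ]), array([-0.02, 19.45,  0.09]))
```

Call:
{"name": "carry_out", "arguments": {
  "rows": [
    [0,-43.5,0,0,0,0,20],
    [45,-43.5,-15,0,4,0,20],
    [95,-43.5,-35,0,8,0,20],
    [145,-43.5,-55,0,12,0,20],
    [190,-43.5,-72,0,16,0,20],
    [225,-43.5,-84,0,19.45,0,20],
    [241.5,-43.5,-90,0,19.45,0,20],
    [241.5,-43.5,-90,0,19.45,0,20]
  ]
}}

```text
time_s: 4.4
ee_pos: [455.7, -349.0, 124.5]
tcp_rot: [[-0.253, -0.0, 0.967], [-0.967, -0.002, -0.253], [0.002, -1.0, 0.0]]
force: [0.9, 1.4, -2.7]
gripper_width: 29.0
```

Run:
```python
from h import *
s=env.state();print(s["ee_pos"],s["tcp_rot"],s["force"],s["gripper_width"]);im=env.get_image("wrist");cv2.imwrite("pics/w3.png",im)
```

```text
[ 455.67625992 -349.03311045  124.49779588] [[-2.53409723e-01 -2.13128548e-04  9.67359016e-01]
 [-9.67357809e-01 -1.53919996e-03 -2.53409746e-01]
 [ 1.54296781e-03 -9.99998793e-01  1.83876671e-04]] [ 0.92495585  1.40174207 -2.69721876] 29.0065251772669
```

View pics/w3.png

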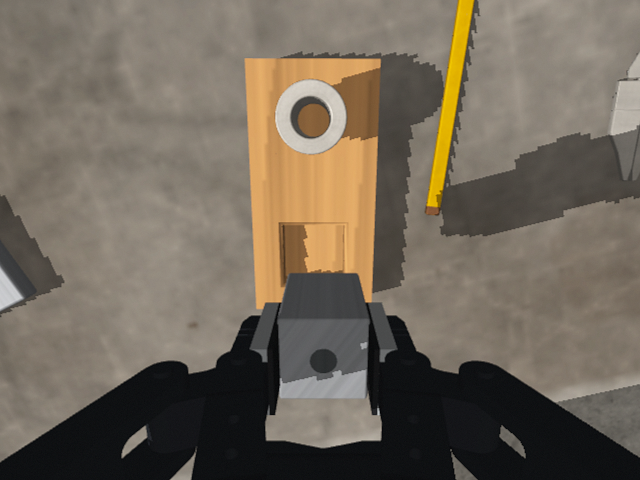

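```bash
python3 - <<'E'
from h import *
s=env.state();R=s["tcp_rot"];o=s["ee_pos"]
for n,p in(("fl",(246,58)),("fr",(380,58)),("L",(257,308)),("R",(372.5,302)),("pfl",(279.5,222)),("pfr",(347.5,222)),("pL",(281.5,275)),("pR",(346,275))):
    w=pt("wrist",p,22,s);print(n,w.round(1),(R.T@(w-o)).round(1))
a=np.radians(-14.5)
# pixel of top-estimated hole
print(R.T@(np.array([456.6,-346.7,22])-o))
E
python3 -c "
import cv2
im=cv2.imread('pics/w3.png')[200:330,240:400];cv2.imwrite('pics/w3c.png',cv2.resize(im,None,fx=4.5,fy=4.5))"
```

```text
fl [ 569.4 -336.    22. ] [-39.3 102.2 106.8]
fr [ 552.  -402.7   22. ] [ 29.6 102.2 106.8]
L [ 434.3 -300.2   22. ] [-40.  102.3 -32.9]
R [ 420.4 -369.2   22. ] [ 30.3 102.3 -28.9]
pfl [ 482.3 -328.5   22. ] [-24.7 102.3  20.6]
pfr [ 472.4 -366.2   22. ] [ 14.3 102.3  20.6]
pL [ 451.  -320.6   22. ] [-24.4 102.3 -11.6]
pR [ 441.4 -357.7   22. ] [ 13.9 102.3 -11.6]
[ -0.60156844 102.27353087   0.39038524]
```

View pics/w3c.png

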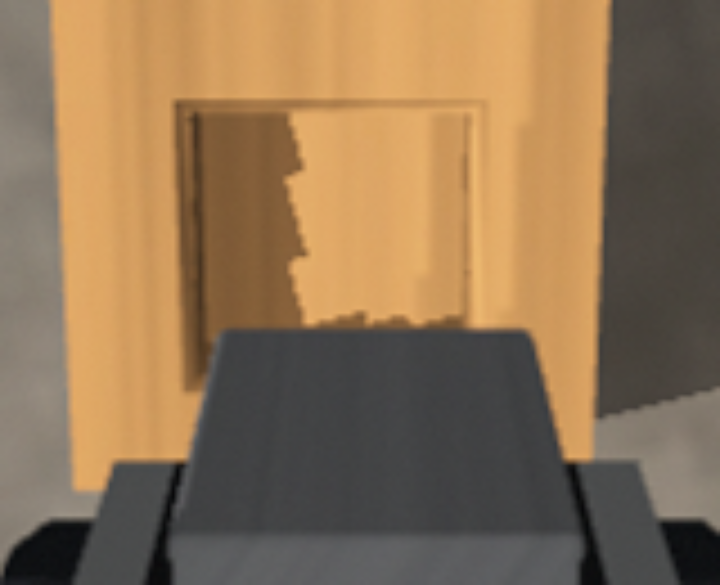

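Run:
```python
from h import *
s=env.state();R=s["tcp_rot"];o=s["ee_pos"];print(o,s["dq"].round(3))
for p in((287.8,273.5),(358.4,273.5)): print((R.T@(pt("wrist",p,o[2]-37.1,s)-o)).round(1))
a=np.radians(-104.5);x=np.array([np.cos(a),np.sin(a)]);z=np.array([-np.sin(a),np.cos(a)])
h=np.array([457.9,-344.2]); t=h-0.2*x+1.3*z; print(t); print(rel((t[0],t[1],75),-104.5,s))
```

```text
[ 456.11400037 -347.16345148  124.27384035] [ 0.041 -0.015  0.021  0.01   0.007  0.01 ]
[-14.7  37.1  12.5]
[15.4 37.1 12.5]
[ 459.20866793 -344.33186448]
(array([-3.5, 49.3,  2.3]), array([ 0.02, -0.11,  0.02]))
```

Call:
{"name": "carry_out", "arguments": {
  "rows": [
    [-3,15,2.5,0,0,0,20],
    [-3,35,2.5,0,0,0,20],
    [-3,45,2.5,0,0,0,20],
    [-3,53,2.5,0,0,0,20],
    [-3,53,2.5,0,0,0,20],
    [-3,53,2.5,0,0,0,20],
    [-3,53,2.5,0,0,0,20],
    [-3,53,2.5,0,0,0,20]
  ]
}}

```text
time_s: 5.25
ee_pos: [460.5, -345.1, 73.0]
tcp_rot: [[-0.251, 0.002, 0.968], [-0.968, -0.003, -0.251], [0.002, -1.0, 0.002]]
force: [0.9, -1.3, -3.0]
gripper_width: 29.2
```

Run:
```python
from h import *
s=env.state();print(s["ee_pos"],s["tcp_rot"],s["force"],s["dq"].round(3));im=env.get_image("wrist");np.savez("st4.npz",ee_pos=s["ee_pos"],tcp_rot=s["tcp_rot"]);cv2.imwrite("pics/w4f.png",im)
cv2.imwrite("pics/w4.png",cv2.resize(im[150:350,220:420],None,fx=3,fy=3))
```

```text
[ 460.53554884 -345.1457309    73.03157541] [[-0.25057673  0.0016749   0.96809529]
 [-0.96809394 -0.00284119 -0.25057147]
 [ 0.00233086 -0.99999456  0.0023334 ]] [ 0.8655764  -1.29152077 -2.97642749] [-0.001  0.002  0.002 -0.002 -0.     0.001]
```

View pics/w4.png

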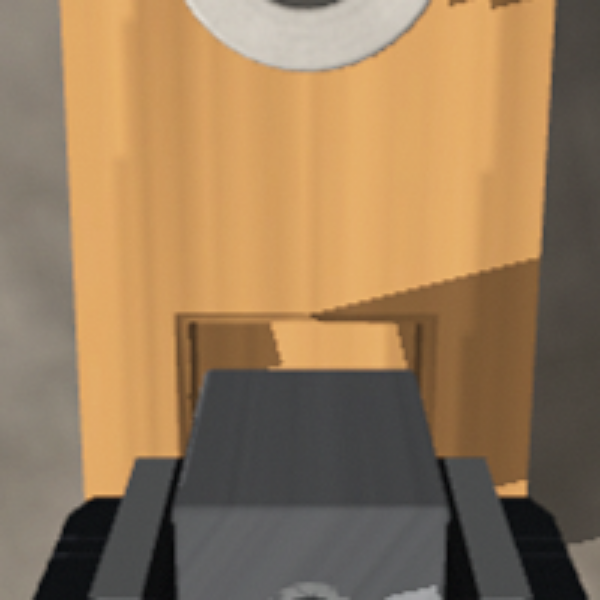

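Run:
```python
from h import *
s=dict(np.load("st4.npz"));R=s["tcp_rot"];o=s["ee_pos"]
for n,p,z in(("footL",(289.3,273.3),o[2]-37.1),("footR",(358.3,273.3),o[2]-37.1),("pfl",(279.2,254.3),22),("pfr",(365.5,254.3),22),("nfl",(220+60/3,150),22),("nL",(220+85/3,150+497/3),22),("nR",(220+527/3,150+497/3),22)):
    print(n,(R.T@(pt("wrist",p,z,s)-o)).round(1))
```

```text
footL [-14.1  37.1  12.6]
footR [15.3 37.2 12.6]
pfl [-19.7  51.   16.9]
pfr [19.7 51.1 16.8]
nfl [-35.   51.1  63.1]
nL [-35.3  50.9 -13.7]
nR [ 34.9  51.1 -13.7]
```

Call:
{"name": "carry_out", "arguments": {
  "rows": [
    [-0.5,6,-0.4,0,0,0,20],
    [-0.5,12,-0.4,0,0,0,20],
    [-0.5,17,-0.4,0,0,0,20],
    [-0.5,21,-0.4,0,0,0,20],
    [-0.5,25,-0.4,0,0,0,20],
    [-0.5,28,-0.4,0,0,0,20],
    [-0.5,28.5,-0.4,0,0,0,20],
    [-0.5,28.5,-0.4,0,0,0,20]
  ]
}}

```text
time_s: 6.1
ee_pos: [459.8, -344.1, 44.1]
tcp_rot: [[-0.25, 0.0, 0.968], [-0.968, -0.001, -0.25], [0.001, -1.0, 0.001]]
force: [-3.0, 3.0, 2.9]
gripper_width: 29.0
```

Call:
{"name": "carry_out", "arguments": {
  "rows": [
    [0,0,0,0,0,0,34],
    [0,0,0,0,0,0,40],
    [0,0,0,0,0,0,55],
    [0,0,0,0,0,0,60],
    [0,-20,0,0,0,0,60],
    [0,-50,0,0,0,0,60],
    [0,-90,0,0,0,0,60],
    [0,-120,0,0,0,0,60]
  ]
}}

```text
time_s: 6.9
ee_pos: [460.1, -344.3, 165.9]
tcp_rot: [[-0.251, 0.002, 0.968], [-0.968, -0.003, -0.251], [0.002, -1.0, 0.002]]
force: [0.2, -0.5, -0.2]
gripper_width: 59.9
```

Run:
```python
from h import *
s=env.state();print(s["ee_pos"],s["joint_positions"]);cv2.imwrite("pics/w5.png",env.get_image("wrist"))
print(rel((500,266,200),68.4,s))
print(rel((470,-60,220),-20,s))
```

```text
[ 460.14519762 -344.2993802   165.85143972] [-7.79085001e-01  1.68375838e-01  1.74057403e+00 -9.20113016e-04
  1.22933594e+00  1.04524448e+00]
(array([-600.7,  -35.9, -114.2]), array([   0.2 , -172.91,    0.22]))
(array([-277.6,  -55. ,  -61.6]), array([-1.000e-02, -8.451e+01,  2.100e-01]))
```

View pics/w5.png

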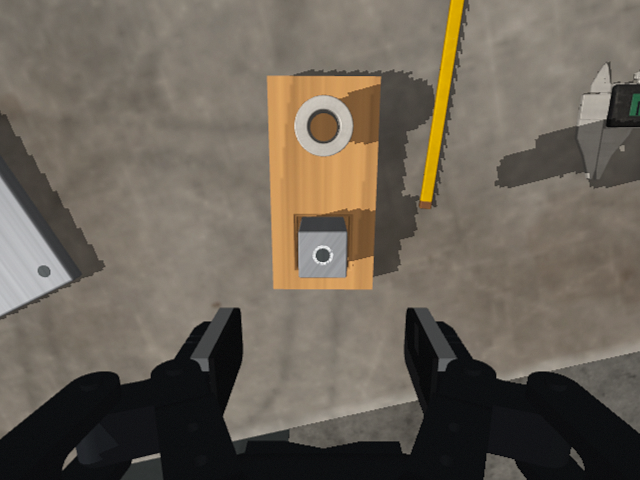

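Run:
```python
from h import *
s=env.state();print(rel((485,0,200),-108,s),s["ee_pos"])
print(pt("top",(210,215),0), pt("top",(195,165),200))
```

```text
(array([-340.8,  -31.3,  -64.5]), array([-0.55,  3.5 ,  0.35])) [ 462.34904756 -346.3807757   171.55427629]
[657.61875081 211.30568765   0.        ] [727.0492843  199.72344847 200.        ]
```

Call:
{"name": "carry_out", "arguments": {
  "rows": [
    [-340,-31,-60,0,3.5,0,80],
    [-340,-31,-60,0,3.5,0,80],
    [-340,-31,-60,0,3.5,0,80],
    [-340,-31,-60,0,3.5,0,80],
    [-340,-31,-60,0,3.5,0,80],
    [-340,-31,-60,0,3.5,0,80],
    [-340,-31,-60,0,3.5,0,80],
    [-340,-31,-60,0,3.5,0,80]
  ]
}}

```text
time_s: 7.75
ee_pos: [487.1, 5.3, 194.7]
tcp_rot: [[-0.303, 0.002, 0.953], [-0.953, 0.0, -0.303], [-0.001, -1.0, 0.002]]
force: [-0.1, -0.1, 0.6]
gripper_width: 79.9
```

Run:
```python
from h import *
s=env.state();print(s["ee_pos"],rel((485,262,200),-111.6,s))
```

```text
[487.08929458   5.33391398 194.69474789] (array([-243.9,   -5.3,  -79.8]), array([-0.11,  3.95, -0.04]))
```

Call:
{"name": "carry_out", "arguments": {
  "rows": [
    [-244,0,-80,0,4,0,80],
    [-244,0,-80,0,4,0,80],
    [-244,0,-80,0,4,0,80],
    [-244,0,-80,0,4,0,80],
    [-244,0,-80,0,4,0,80],
    [-244,0,-80,0,4,0,80],
    [-244,0,-80,0,4,0,80],
    [-244,0,-80,0,4,0,80]
  ]
}}

```text
time_s: 8.55
ee_pos: [486.3, 255.9, 193.2]
tcp_rot: [[-0.375, -0.0, 0.927], [-0.927, -0.003, -0.375], [0.002, -1.0, 0.001]]
force: [0.2, -1.1, -1.2]
gripper_width: 80.0
```

Run:
```python
from h import *
s=env.state();im=env.get_image("wrist");print(s["ee_pos"],s["joint_positions"],s["dq"].round(3));np.savez("st6.npz",ee_pos=s["ee_pos"],tcp_rot=s["tcp_rot"]);cv2.imwrite("pics/w6f.png",im)
u,v=proj("wrist",(500,267,30),s).round().astype(int);print(u,v)
x0,y0=max(u-65,0),max(v-50,0)
c=cv2.resize(im[y0:y0+100,x0:x0+130],None,fx=6,fy=6,interpolation=cv2.INTER_CUBIC);print(x0,y0);cv2.imwrite("pics/w6.png",c)
```

```text
[486.28338989 255.89556381 193.15104417] [ 0.34232218  0.08509275  1.77831911 -0.00256361  1.27918051  2.29837016] [-0.02  -0.011  0.007  0.003  0.002  0.003]
301 220
236 170
```

View pics/w6.png

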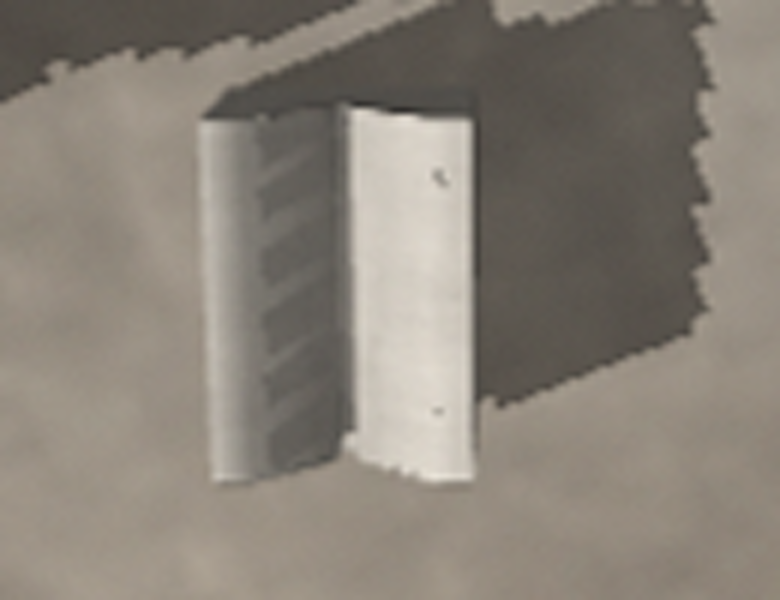

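Run:
```python
from h import *
s=dict(np.load("st6.npz"))
q=np.array([pt("wrist",(236+x/6,170+y/6),30,s)[:2] for x,y in((200,120),(471,120),(473,481),(213,481))])
for i in range(4): print(np.linalg.norm(q[i]-q[i-1]).round(1),end=" ")
ax=(q[0]+q[1]-q[2]-q[3])/2;yaw=np.degrees(np.arctan2(ax[1],ax[0]));c=q.mean(0);print(c,yaw)
n=env.state();print(n["ee_pos"],n["dq"].round(3));print(rel((c[0],c[1],25),yaw-90,n))
```

```text
44.4 32.0 44.4 32.0 [502.10547539 272.61884245] -22.052712056418187
[486.39037378 255.53680785 193.25592406] [-0.012 -0.006  0.001  0.001 -0.     0.005]
(array([-22.1, 168.2,   8. ]), array([-0.05, -0.04,  0.13]))
```

Call:
{"name": "carry_out", "arguments": {
  "rows": [
    [-22,20,8,0,0,0,60],
    [-22,60,8,0,0,0,60],
    [-22,100,8,0,0,0,60],
    [-22,130,8,0,0,0,60],
    [-22,150,8,0,0,0,60],
    [-22,162,8,0,0,0,60],
    [-22,168,8,0,0,0,60],
    [-22,168,8,0,0,0,60]
  ]
}}

```text
time_s: 9.4
ee_pos: [502.2, 273.5, 25.5]
tcp_rot: [[-0.376, 0.0, 0.927], [-0.927, -0.002, -0.376], [0.002, -1.0, 0.001]]
force: [-0.5, -0.0, -0.1]
gripper_width: 60.1
```

Call:
{"name": "carry_out", "arguments": {
  "rows": [
    [0,0,0,0,0,0,20],
    [0,0,0,0,0,0,20],
    [0,0,0,0,0,0,20],
    [0,0,0,0,0,0,20],
    [0,0,0,0,0,0,20],
    [0,0,0,0,0,0,20],
    [0,0,0,0,0,0,20],
    [0,0,0,0,0,0,20]
  ],
  "force": 60
}}

```text
time_s: 10.2
ee_pos: [503.1, 274.6, 27.3]
tcp_rot: [[-0.374, 0.003, 0.927], [-0.927, -0.001, -0.374], [-0.0, -1.0, 0.003]]
force: [-1.0, -2.0, 5.7]
gripper_width: 30.6
```

Call:
{"name": "carry_out", "arguments": {
  "rows": [
    [0,-10,0,0,0,0,20],
    [0,-40,0,0,0,0,20],
    [0,-70,0,0,0,0,20],
    [0,-90,0,0,0,0,20],
    [0,-100,0,0,0,0,20]
  ]
}}

```text
time_s: 10.7
ee_pos: [502.5, 274.9, 127.9]
tcp_rot: [[-0.375, 0.003, 0.927], [-0.927, -0.001, -0.375], [-0.001, -1.0, 0.003]]
force: [0.4, 0.2, -4.7]
gripper_width: 30.6
```

```bash
cat >> h.py <<'E'
G=np.array([545.5,-89.5]);GY=11.3
def g2w(x,y):
    a=np.radians(GY);return G+[x*np.cos(a)-y*np.sin(a),x*np.sin(a)+y*np.cos(a)]
def w2g(p):
    a=np.radians(GY);d=np.asarray(p)[:2]-G;return np.array([d[0]*np.cos(a)+d[1]*np.sin(a),-d[0]*np.sin(a)+d[1]*np.cos(a)])
E
python3 - <<'E'
from h import *
s=env.state();print(s["ee_pos"],s["force"],s["gripper_width"])
w=g2w(-32,-7);m=(w+s["ee_pos"][:2])/2;print(w)
print(rel((*w,125),GY-90,s))
E
```

```text
[502.50687625 274.90081856 127.91207643] [ 0.35070569  0.21489428 -4.67218231] 30.56969336866844
[ 515.49195394 -102.63457923]
(array([345.2,   3.1, 153.4]), array([-1.800e-01, -3.329e+01,  1.000e-02]))
```

Call:
{"name": "carry_out", "arguments": {
  "rows": [
    [40,0,18,0,-4,0,20],
    [85,0,38,0,-8,0,20],
    [130,0,58,0,-12,0,20],
    [175,0,78,0,-17,0,20],
    [220,0,98,0,-21,0,20],
    [265,0,118,0,-25,0,20],
    [310,0,138,0,-30,0,20],
    [345,0,153,0,-33.3,0,20]
  ]
}}

```text
time_s: 11.5
ee_pos: [513.4, -105.1, 125.5]
tcp_rot: [[0.198, -0.001, 0.98], [-0.98, -0.002, 0.198], [0.001, -1.0, -0.001]]
force: [1.4, 0.5, -4.3]
gripper_width: 30.6
```

Call:
{"name": "carry_out", "arguments": {
  "rows": [
    [0,0,0,0,0,0,20],
    [0,0,0,0,0,0,20],
    [0,0,0,0,0,0,20],
    [0,0,0,0,0,0,20],
    [0,0,0,0,0,0,20]
  ]
}}

```text
time_s: 12.0
ee_pos: [514.3, -101.6, 126.0]
tcp_rot: [[0.197, 0.0, 0.98], [-0.98, -0.001, 0.197], [0.001, -1.0, -0.0]]
force: [-0.3, -0.5, -4.6]
gripper_width: 30.8
```

Run:
```python
from h import *
s=env.state();im=env.get_image("wrist");print(s["ee_pos"],s["dq"].round(3),s["force"]);np.savez("st7.npz",ee_pos=s["ee_pos"],tcp_rot=s["tcp_rot"]);cv2.imwrite("pics/w7.png",im)
print(w2g(s["ee_pos"]),rel((*g2w(-32,-7),60),GY-90,s))
# predicted pixels: plate corners, dial, fence face ends, block top corners
for n,p in(("dial",(*g2w(52.5,0),50)),("pl1",(*g2w(85,60),16)),("pl2",(*g2w(85,-60),16)),("ff",(*g2w(7,16),24)),("fn",(*g2w(-55,16),24)),("tip",(*g2w(8,0),38))): print(n,proj("wrist",p,s).round(1))
R=s["tcp_rot"]
for x,z in((-16,22.3),(16,22.3)): print("blk",proj("wrist",s["ee_pos"]+R@[x,-2.7,z],s).round(1))
```

```text
[ 514.31328581 -101.55834767  126.0087909 ] [-0.003 -0.001 -0.002 -0.001  0.002 -0.003] [-0.32350128 -0.52655469 -4.62488571]
[-32.94493582  -5.71367608] (array([ 1.2, 66. ,  1. ]), array([0.01, 0.09, 0.08]))
dial [310.  98.]
pl1 [197.1  36.8]
pl2 [425.8  37.1]
ff [283.3 188. ]
fn [286.  291.3]
tip [311.3 189.7]
blk [272.7 285.6]
blk [370.5 285.6]
```

View pics/w7.png

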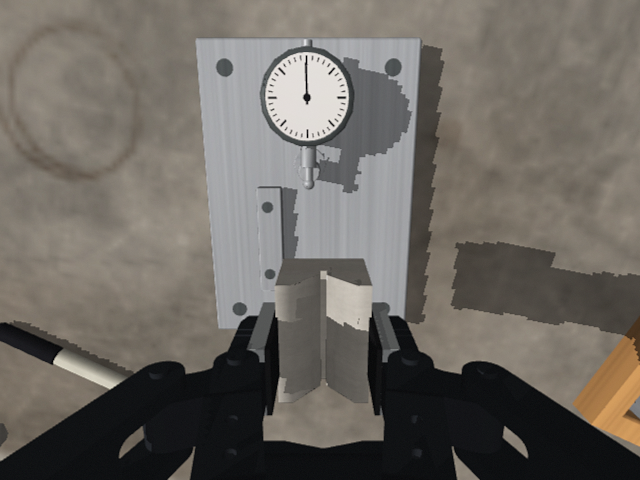

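Call:
{"name": "carry_out", "arguments": {
  "rows": [
    [0,20,0,0,0,0,20],
    [0,45,0,0,0,0,20],
    [0,60,0,0,0,0,20],
    [0,70,0,0,0,0,20],
    [0,76,0,0,0,0,20],
    [0,80,0,0,0,0,20],
    [0,80,0,0,0,0,20],
    [0,80,0,0,0,0,20]
  ]
}}

```text
time_s: 12.85
ee_pos: [515.0, -103.1, 46.9]
tcp_rot: [[0.196, 0.002, 0.981], [-0.981, -0.002, 0.196], [0.002, -1.0, 0.001]]
force: [0.5, 0.6, -4.2]
gripper_width: 30.6
```

Call:
{"name": "carry_out", "arguments": {
  "rows": [
    [0,1,0,0,0,0,20],
    [0,2,0,0,0,0,20],
    [0,3,0,0,0,0,20],
    [0,3,0,0,0,0,20]
  ]
}}

```text
time_s: 13.25
ee_pos: [514.6, -103.0, 43.4]
tcp_rot: [[0.196, 0.001, 0.981], [-0.981, -0.002, 0.196], [0.002, -1.0, 0.0]]
force: [0.1, -0.3, -3.4]
gripper_width: 30.7
```

Call:
{"name": "carry_out", "arguments": {
  "rows": [
    [0,0.6,0,0,0,0,20],
    [-1.5,1,0,0,0,0,20],
    [-3,1,0,0,0,0,20],
    [-4.5,1,0,0,0,0,20],
    [-5,1,0,0,0,0,20],
    [-5,1,0,0,0,0,20]
  ]
}}

```text
time_s: 13.85
ee_pos: [514.7, -98.5, 43.3]
tcp_rot: [[0.196, 0.003, 0.981], [-0.981, -0.003, 0.196], [0.003, -1.0, 0.003]]
force: [0.8, -2.4, 6.4]
gripper_width: 30.2
```

Call:
{"name": "carry_out", "arguments": {
  "rows": [
    [-0.7,-0.4,0,0,0,0,20],
    [-1.4,-0.4,0,0,0,0,20],
    [-2,-0.4,0,0,0,0,20],
    [-2,-0.4,0,0,0,0,20],
    [-2,-0.4,0,0,0,0,20]
  ]
}}

```text
time_s: 14.35
ee_pos: [513.9, -96.3, 43.3]
tcp_rot: [[0.196, 0.002, 0.981], [-0.981, -0.002, 0.196], [0.003, -1.0, 0.002]]
force: [0.3, -2.4, 4.4]
gripper_width: 30.7
```

Call:
{"name": "carry_out", "arguments": {
  "rows": [
    [-0.5,0,0,0,0,0,20],
    [-1,0,0,0,0,0,20],
    [-1.5,0,0,0,0,0,20],
    [-1.5,0,0,0,0,0,20]
  ]
}}

```text
time_s: 14.75
ee_pos: [513.6, -94.9, 43.3]
tcp_rot: [[0.196, 0.002, 0.981], [-0.981, -0.002, 0.196], [0.003, -1.0, 0.002]]
force: [0.3, -2.1, 5.4]
gripper_width: 30.4
```

Call:
{"name": "carry_out", "arguments": {
  "rows": [
    [-0.4,0,0,0,0,0,20],
    [-0.8,0,0,0,0,0,20],
    [-1.2,0,0,0,0,0,20],
    [-1.5,0,0,0,0,0,20],
    [-1.5,0,0,0,0,0,20]
  ]
}}

```text
time_s: 15.25
ee_pos: [513.4, -93.9, 43.3]
tcp_rot: [[0.196, 0.002, 0.981], [-0.981, -0.003, 0.196], [0.004, -1.0, 0.002]]
force: [0.2, -6.0, 4.2]
gripper_width: 30.9
```

Call:
{"name": "carry_out", "arguments": {
  "rows": [
    [0,0,2,0,0,0,20],
    [0,0,4,0,0,0,20],
    [0,0,6,0,0,0,20],
    [0,0,8,0,0,0,20],
    [0,0,10,0,0,0,20],
    [0,0,12,0,0,0,20],
    [0,0,14,0,0,0,20],
    [0,0,14,0,0,0,20]
  ]
}}

```text
time_s: 16.05
ee_pos: [526.4, -91.3, 43.3]
tcp_rot: [[0.196, 0.001, 0.981], [-0.981, -0.003, 0.196], [0.003, -1.0, -0.0]]
force: [-2.8, -4.9, 8.3]
gripper_width: 30.3
```

Call:
{"name": "carry_out", "arguments": {
  "rows": [
    [0,-0.3,0.8,0,0,0,20],
    [0,-0.4,1.6,0,0,0,20],
    [0,-0.4,2.4,0,0,0,20],
    [0,-0.4,3.2,0,0,0,20],
    [0,-0.4,4,0,0,0,20],
    [0,-0.4,4,0,0,0,20]
  ]
}}

```text
time_s: 16.65
ee_pos: [529.9, -90.6, 43.4]
tcp_rot: [[0.196, -0.0, 0.981], [-0.981, -0.003, 0.196], [0.003, -1.0, -0.001]]
force: [-3.7, -6.4, 6.2]
gripper_width: 30.4
```

Call:
{"name": "carry_out", "arguments": {
  "rows": [
    [0,0,0.6,0,0,0,20],
    [0,0,1.2,0,0,0,20],
    [0,0,1.8,0,0,0,20],
    [0,0,2.4,0,0,0,20],
    [0,0,2.4,0,0,0,20]
  ]
}}

```text
time_s: 17.15
ee_pos: [531.9, -90.2, 43.3]
tcp_rot: [[0.196, -0.001, 0.981], [-0.981, -0.004, 0.196], [0.003, -1.0, -0.002]]
force: [-3.6, -6.5, 8.1]
gripper_width: 30.6
```

Call:
{"name": "carry_out", "arguments": {
  "rows": [
    [0,-0.3,0.4,0,0,0,20],
    [0,-0.3,0.8,0,0,0,20],
    [0,-0.3,1.2,0,0,0,20],
    [0,-0.3,1.6,0,0,0,20],
    [0,-0.3,1.6,0,0,0,20]
  ]
}}

```text
time_s: 17.65
ee_pos: [533.1, -89.9, 43.3]
tcp_rot: [[0.196, -0.002, 0.981], [-0.981, -0.004, 0.196], [0.003, -1.0, -0.002]]
force: [-3.8, -7.1, 6.1]
gripper_width: 30.4
```

Call:
{"name": "carry_out", "arguments": {
  "rows": [
    [0,0,0.4,0,0,0,20],
    [0,0,0.8,0,0,0,20],
    [0,0,1.2,0,0,0,20],
    [0,0,1.5,0,0,0,20],
    [0,0,1.5,0,0,0,20]
  ]
}}

```text
time_s: 18.15
ee_pos: [533.9, -89.8, 43.4]
tcp_rot: [[0.197, -0.003, 0.98], [-0.98, -0.004, 0.197], [0.003, -1.0, -0.004]]
force: [-7.6, -7.4, 10.1]
gripper_width: 30.8
```

Call:
{"name": "carry_out", "arguments": {
  "rows": [
    [0,-0.3,0.3,0,0,0,20],
    [0,-0.4,0.6,0,0,0,20],
    [0,-0.4,0.6,0,0,0,20],
    [0,-0.4,0.6,0,0,0,20]
  ]
}}

```text
time_s: 18.55
ee_pos: [534.0, -89.8, 43.4]
tcp_rot: [[0.197, -0.004, 0.98], [-0.98, -0.004, 0.197], [0.003, -1.0, -0.005]]
force: [-7.8, -8.8, 8.1]
gripper_width: 30.4
```

Run:
```python
from h import *
s=env.state();im=env.get_image("wrist");cv2.imwrite("pics/w8.png",im);np.savez("st8.npz",ee_pos=s["ee_pos"],tcp_rot=s["tcp_rot"])
print(s["ee_pos"],s["force"],s["moment"],w2g(s["ee_pos"]))
def needle(im,s):
    c=np.array([*g2w(52.5,0),50.]);g=cv2.cvtColor(im,cv2.COLOR_BGR2GRAY)
    u,v=proj("wrist",c,s)
    # refine hub: centroid of bright face
    m=np.zeros_like(g);cv2.circle(m,(int(u),int(v)),60,255,-1);b=((g>170)&(m>0)).astype(np.uint8)
    n,l,st,ce=cv2.connectedComponentsWithStats(b);k=1+np.argmax(st[1:,4])
    cnt=max(cv2.findContours((l==k).astype(np.uint8),0,2)[0],key=cv2.contourArea);e=cv2.minEnclosingCircle(cnt)
    (cx,cy),r=e;res=[]
    for a in range(0,360,3):
        t=np.radians(a);rr=np.linspace(.25,.7,25)*r
        res.append(np.mean([g[int(round(cy-q*np.cos(t))),int(round(cx+q*np.sin(t)))] for q in rr]))
    i=np.argsort(res)[:4];print((u,v),e,"needle cw deg",i*3,np.array(res)[i].round(),np.median(res))
needle(cv2.imread("pics/w7.png"),dict(np.load("st7.npz")));needle(im,s)
```

```text
[533.97222417 -89.754284    43.35446163] [-7.8279755  -8.84836216  8.12206038] [-1.43996165  1.33229041  0.13239374] [-11.35413192   2.00946861]
(np.float64(309.97418232190574), np.float64(98.03234260121641)) ((306.1053771972656, 95.9754867553711), 44.147708892822266) needle cw deg [  0 357   3 354] [ 20. 117. 178. 205.] 222.4
(np.float64(328.5231108263781), np.float64(156.47999643569906)) ((328.0, 156.0), 60.000099182128906) needle cw deg [141 138 144 147] [ 40.  90. 119. 160.] 214.18
```

Call:
{"name": "carry_out", "arguments": {
  "rows": [
    [0,-0.2,0.4,0,0,0,20],
    [0,-0.3,0.8,0,0,0,20],
    [0,-0.3,0.8,0,0,0,20],
    [0,-0.3,0.8,0,0,0,20]
  ]
}}

```text
time_s: 19.0
ee_pos: [534.1, -89.7, 43.4]
tcp_rot: [[0.197, -0.006, 0.98], [-0.98, -0.004, 0.197], [0.003, -1.0, -0.007]]
force: [-10.9, -10.1, 8.7]
gripper_width: 30.8
```

```bash
cat > nd.py <<'E'
from h import *
def needle(im,s):
    g=cv2.cvtColor(im,cv2.COLOR_BGR2GRAY);u,v=proj("wrist",np.array([*g2w(52.5,0),50.]),s)
    m=np.zeros_like(g);cv2.circle(m,(int(u),int(v)),75,255,-1);b=((g>170)&(m>0)).astype(np.uint8)
    n,l,st,ce=cv2.connectedComponentsWithStats(b);k=1+np.argmax(st[1:,4])
    cnt=max(cv2.findContours((l==k).astype(np.uint8),0,2)[0],key=cv2.contourArea)
    cx,cy=cv2.fitEllipse(cnt)[0];r=np.sqrt(cv2.contourArea(cv2.convexHull(cnt))/np.pi)
    A=np.arange(0,360);I=[]
    for a in A:
        t=np.radians(a);rr=np.linspace(.25,.7,40)*r
        I.append(np.mean([g[int(round(cy-q*np.cos(t))),int(round(cx+q*np.sin(t)))] for q in rr]))
    I=np.array(I);w=np.clip(np.median(I)-60-I,0,None);print("hub",cx,cy,r,"needle",np.degrees(np.angle((w*np.exp(1j*np.radians(A))).sum())).round(1)%360)
E
python3 - <<'E'
from nd import *
needle(cv2.imread("pics/w8.png"),dict(np.load("st8.npz")))
s=env.state();im=env.get_image("wrist");cv2.imwrite("pics/w9.png",im);needle(im,s)
print(s["ee_pos"],s["force"],s["moment"],w2g(s["ee_pos"]),s["gripper_width"])
E
```

```text
hub 323.1217041015625 151.70823669433594 67.84013184972696 needle 139.4
hub 323.17230224609375 152.05409240722656 67.84716957284873 needle 142.6
[534.0761817  -89.72286791  43.411698  ] [-10.88247061 -10.13026651   8.67604028] [-1.60915012  1.50688953  0.08906332] [-11.24603379   2.01990561] 30.766866388274916
```

Call:
{"name": "carry_out", "arguments": {
  "rows": [
    [0,0,-0.3,0.2,0,0,20],
    [0,0,-0.5,0.4,0,0,20],
    [0,0,-0.5,0.4,0,0,20],
    [0,0,-0.5,0.4,0,0,20],
    [0,0,-0.5,0.4,0,0,20],
    [0,0,-0.5,0.4,0,0,20]
  ]
}}

```text
time_s: 19.65
ee_pos: [533.9, -89.8, 43.3]
tcp_rot: [[0.197, 0.002, 0.98], [-0.98, -0.002, 0.197], [0.003, -1.0, 0.001]]
force: [-8.5, -8.8, 6.1]
gripper_width: 30.3
```

Run:
```python
from nd import *
s=env.state();im=env.get_image("wrist");cv2.imwrite("pics/w10.png",im);needle(im,s)
print(s["time_s"],s["ee_pos"],s["tcp_rot"].round(4),s["force"],s["moment"],w2g(s["ee_pos"]),s["gripper_width"])
# master / bushing / bystanders: top view change check
a=cv2.imread("pics/top0.png");b=env.get_image("top");cv2.imwrite("pics/top1.png",b)
d=(cv2.absdiff(a,b).max(2)>40).astype(np.uint8);n,l,st,c=cv2.connectedComponentsWithStats(d)
print([tuple(map(int,r)) for r in st[1:] if r[4]>8])
print(proj("top",(458,-344,53)))
```

```text
hub 323.1485290527344 151.4139862060547 67.67453466712853 needle 138.4
19.65 [533.9349367  -89.76250169  43.34047712] [[ 0.1966  0.0018  0.9805]
 [-0.9805 -0.0024  0.1966]
 [ 0.0027 -1.      0.0012]] [-8.49579154 -8.82379587  6.07971027] [-1.5646634   1.3636904   0.07271468] [-11.3923068    2.00871655] 30.259768744522432
[(290, 227, 214, 164, 12740), (491, 239, 40, 65, 877), (504, 246, 136, 131, 7310), (385, 268, 5, 9, 25), (172, 276, 37, 26, 527), (572, 336, 6, 6, 15), (290, 387, 17, 2, 31), (327, 386, 15, 2, 23), (283, 388, 91, 20, 1343), (271, 410, 29, 42, 482), (321, 451, 70, 29, 1370), (242, 454, 78, 26, 1234), (634, 464, 6, 16, 77), (287, 468, 40, 12, 231)]
[479.94663821 303.67171964]
```

Call:
{"name": "carry_out", "arguments": {
  "rows": [
    [0,0,0.2,0,0,0,20],
    [0,0,0.2,0,0,0,20],
    [0,0,0.2,0,0,0,20],
    [0,0,0.2,0,0,0,20],
    [0,0,0.2,0,0,0,20],
    [0,0,0.2,0,0,0,20],
    [0,0,0.2,0,0,0,20],
    [0,0,0.2,0,0,0,20]
  ]
}}

```text
time_s: 20.55
ee_pos: [533.9, -89.8, 43.3]
tcp_rot: [[0.197, 0.001, 0.98], [-0.98, -0.002, 0.197], [0.003, -1.0, 0.001]]
force: [-7.8, -9.1, 8.2]
gripper_width: 30.7
```

Run:
```python
from nd import *
s=env.state();im=env.get_image("wrist");needle(im,s)
print(s["time_s"],s["ee_pos"],s["tcp_rot"].round(4)[2],s["force"],s["gripper_width"])
print(env.finish_job())
```

```text
hub 323.1514892578125 151.46527099609375 67.6710069201213 needle 138.7
20.55 [533.91604938 -89.77144561  43.31186441] [ 2.7e-03 -1.0e+00  8.0e-04] [-7.76878594 -9.09630605  8.21672463] 30.717454082149548
the job is handed in; nothing more can be done
None
```

I put the setting master back upright in the nest's square pocket and let go. I then set the V-block groove up on the gauge plate and slid it against the fence and along to the nose. I handed the job in at about 20.6 s with the block still gripped and pressed.

**Last checks**
- **Master:** the wrist picture after release showed it seated upright in the pocket, with the bushing still in place.
- **Stops:** the hand stopped at both stops, and further pushing only raised the force. At hand-in the tool felt roughly 7 N against the fence and about 9 N toward the nose. I put about 5 N of that on the nose and the rest on friction and the plunger spring.
- **Plunger:** the dial needle went from 0° to about 139° and held steady, moving about 3–4° when I changed the push and the tool's tilt slightly.
- **Level:** the tool was level to about 0.2° and pressed the block down with about 12 N.

**Weak spots**
- The overhead camera's positions differed from the wrist camera's by about 2.5 mm in y. I trusted the wrist camera, and contact at the fence came about 2 mm beyond where my gauge estimate put it.
- The needle angle came from image code. I had used my picture views, so I did not look at the final contact or the dial myself.
- I did not recheck the loupe or marker at the end. The overhead comparison showed only changes I put down to the arm, the shadows and the moved parts.

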